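# Open the drawer safe in the dressing room

## Robot

A 6-joint arm with a two-finger parallel gripper is mounted at the origin on the work surface. World frame = base frame: x ahead of the robot, y to its left, z up, the work surface at z = 0. Lengths are in m, angles in rad, forces in N, time in s.
With the tool pointing down it reaches from about 0.35 to 0.875 m from the base axis. Payload 4.2 kg.
Tool frame: the origin (TCP) lies midway between the tips of the shut fingers; the grasp point (between the pads) lies 19 mm behind it; z points along the fingers, y is the line along which they close (so a half turn about z gives the same grasp; the last joint's range is limited). The gripper opens to 85 mm and grips with 20 to 120 N. Pads are 22 mm wide; open, the fingers measure 114 mm over their backs; the gripper's body (76 mm by 85 mm) begins 54 mm behind the grasp point. The pads swing forward as they close: fully open they stand 13 mm farther back than shut.
Start: joints at [-0.886, 0.385, 0.008, 0, -1.194, -0.259], TCP at [0.258, -0.569, 0.231] pointing down, gripper open.
Joint ranges: [-3.14, 3.14], [-1.21, 2.06], [-1.07, 1.41], [-3.16, 2.05], [-2.99, -0.16], [-3.1, 3.1]. Speed limits (rad/s): [2.79, 2.79, 3.14, 3.14, 3.14, 3.14].

## Interface

Orientations are given as a unit quaternion [x, y, z, w].
In Python, from workcell import bot, read_camera, get_calibration, look_for, outline_of gives the robot as it stands. The module is installed in compiled form; this text tells all that it offers.
- The arm moves only by the tool servo_tool, never from a script. Its argument "targets" is a list of rows, each a list of 3 entries, a list of its own where there are three numbers: the shift along the tool's x, y, z in units of 100 mm (1.0 is 100 mm), then the turn, a rotation vector about the tool's x, y, z in units of 360 degrees (1.0 is 360 degrees), then the opening, from 0 (shut) to 1 (fully open). A call has exactly 5 rows; each row is the pose to reach, as a shift and turn from the pose commanded when the call began, along the tool's axes at that moment, turning the shorter way round; what a row does not reach only later rows make up. A row lasts 1/8 s, in which the tool goes at most 62.5 mm and 10.7 degrees, less where a joint would pass 70% of its speed; a pose out of reach is approached as far as the arm can. A call with a number of a shift or a turn outside -1 to 1 is refused whole. A call with a gripper value outside its range is refused whole. The fingers move at their own pace and stop on an object; "newtons" is the grip in N (left out, the last holds). Time passes only in rows, so rows that repeat a pose let the fingers close, or fill a call up. It gives the time, the measured TCP pose, the force, the opening and the grip force at its end, in the units of the state.
- bot.observe(): the state, without advancing time (a new reading comes with each control period).
- read_camera(name): name is "scene" or "top" or "wrist"; returns (picture, depth): 480x640x3 uint8, red, green, blue; 480x640 float32, m along the optical axis (not along the pixel's ray), 0 where there is no reading.
- get_calibration(name): a dict with "intrinsics" (3x3 intrinsics, pixels), "rvec" (rotation vector, rad) and "tvec" (3), from world to camera coordinates, as OpenCV has them. Camera axes: x right, y down, z forward; pixel columns grow to the right and rows downward; lengths in m; the calibration is good to about 2 mm. A picture is of the moment at which its call begins: read the wrist's pose just before it. get_calibration takes no time and is no camera call; for the wrist camera it gives the pose at the moment of the call.
- bot.close_job(): hands the job in; it is judged then, once.
Trained networks look in the newest picture that a camera, given by its name, has taken for a name from the list of things; names that differ only in an ending like _2 or _b are one class to them, and where a whole thing is asked for, a point or a joint stands for the part that bears it (a point fixed in the world has none). Each returns a list of dicts, best first, with "conf" (0 to 1); they miss things now and then, are a little off and sometimes report something else, mostly with a low value. They report only what shows in the picture. A call takes as long as a camera call.
- look_for(target, camera): "extent" ([left, top, right, bottom] in pixels, round what is visible of it).
- outline_of(target, camera): "mask" (480x640 bool, what is visible of it) and "extent" ([left, top, right, bottom] in pixels, round what is visible of it).
The state is a dict: "clock": time; "q": joint angles; "qd": joint speeds; "tau": joint torques, N m; "ee_pos": TCP position; "eef_rot": TCP orientation; "wrist_force": force on the tool from outside, world axes, zero at the start; "wrist_torque": the same for the moment, N m; "finger_gap": opening from 0.0 (shut) to 1.0 (fully open); "grasp_force": force on a finger pad.
Only numpy, scipy, OpenCV 4.12 (cv2) and the standard library are available. Lean on these libraries where they do the work, as an engineer would, in place of code of your own. Each camera call takes 0.05 s, during which the arm holds its last target. There are 200 camera calls.

## Task

Open the grey drawer safe on the dresser. With its drawer still shut, enter the code on the row of four keys on its lid, pressing one key at a time right down and letting it come up again: first the large round key, then the long bar key, then the small round key; never press the plus-shaped key. Then draw the spring-loaded drawer by its bar handle all the way out to its stop, where it catches and stays out when you let go, and leave the other things on the dresser undisturbed.

Things in the scene. Friction and masses are not known exactly. Their poses are not given: they have to be found in the camera images.
- safe: Fixed grey metal drawer safe, 240 (x) x 270 (y) x 90 mm high, on the dresser, turned up to 20 degrees. Origin: centre of its underside; x points from the drawer front to the back (the drawer opens along -x, towards the robot), z up. On its flat lid the row of four keys lies at x = -0.070, and a perfume bottle stands behind them.
- tray (a joint): how far the drawer is out, in m: 0 shut, 0.070 at its stop. A spring pulls it shut, 4 N when shut rising to 8 N at the stop, plus damping of 25 N per m/s. Past 0.067 a hidden catch drops in and then holds the drawer at about 0.066 when let go; let go earlier it springs shut.
- tray_handle (a point): middle of the drawer's steel bar handle, moving with it; axes as the safe's. Round bar 12 mm thick, 160 mm long along y, level, axis 70 mm above the dresser, on two 10 mm posts 70 mm either side of the middle. Between bar and drawer front a gap of 42 mm (x) by 130 mm (y), open above and below, lets closed fingers down behind the bar.
- tray_front (a point): middle of the drawer's front face at the height of the bar, 48 mm behind the bar's axis; axes as the safe's. The front is a grey plate 250 mm wide (y), 10 mm thick, standing in front of the safe's body; its top edge is 82 mm above the dresser.
- key_disc_top (a point): centre of the top face of the large round key, a disc 40 mm across; one of four bare-metal keys, all 14 mm high, in a row along the safe's y axis, 54 mm apart, in varying order, each on a black tile 50 mm square and 3 mm thick. The top is 107 mm above the dresser when up; axes as the safe's.
- key_disc (a joint): large round key: downward travel of this key in m: 0 up, 0.006 fully down (stop). Spring: 1.5 N to start, 5 N at the stop; it comes back up when released.
- key_bar_top (a point): centre of the top face of the long bar key, 44 mm long (front to back, along x) and 14 mm wide; one of four bare-metal keys, all 14 mm high, in a row along the safe's y axis, 54 mm apart, in varying order, each on a black tile 50 mm square and 3 mm thick. The top is 107 mm above the dresser when up; axes as the safe's.
- key_bar (a joint): long bar key: downward travel of this key in m: 0 up, 0.006 fully down (stop). Spring: 1.5 N to start, 5 N at the stop; it comes back up when released.
- key_small_top (a point): centre of the top face of the small round key, 18 mm across; one of four bare-metal keys, all 14 mm high, in a row along the safe's y axis, 54 mm apart, in varying order, each on a black tile 50 mm square and 3 mm thick. The top is 107 mm above the dresser when up; axes as the safe's.
- key_small (a joint): small round key: downward travel of this key in m: 0 up, 0.006 fully down (stop). Spring: 1.5 N to start, 5 N at the stop; it comes back up when released.
- key_plus_top (a point): centre of the top face of the plus-shaped key, two crossed bars 42 mm long and 13 mm wide; one of four bare-metal keys, all 14 mm high, in a row along the safe's y axis, 54 mm apart, in varying order, each on a black tile 50 mm square and 3 mm thick. Not to be pressed. The top is 107 mm above the dresser when up; axes as the safe's.
- key_plus (a joint): plus-shaped key: downward travel of this key in m: 0 up, 0.006 fully down (stop). Spring: 1.5 N to start, 5 N at the stop; it comes back up when released.
- perfume: bystander: amber glass bottle, 44 mm across, 100 mm high, standing on the back of the safe's lid; origin at the centre of its underside
- polish_tin: bystander: round dark steel tin, 80 mm across, 26 mm high, on the dresser to the left (+y) of the drawer handle; origin at the centre of its underside
- shoe_brush: bystander: wooden shoe brush, 150 x 50 x 45 mm, on the dresser to the right (-y) of the safe; origin at the centre of its underside, x along its length
- watch_box: bystander: dark wooden box, 112 x 102 x 66 mm, on the left; origin at the centre of its underside
- coin_bowl: bystander: white ceramic bowl, 120 mm across, 45 mm high, on the right; origin at the centre of its underside
- spray_can: bystander: upright aluminium can, 52 mm across, 170 mm high, on the right; origin at the centre of its underside
- shoe_tree: bystander: light wooden shoe tree, 220 x 70 x 50 mm, on the left; origin under its middle, x along its length

How it is judged:
On the way, in this order (a step that is already met when the one before it is completed fails the run):
1. the large round key is pressed down, alone, with the drawer shut (value of joint key_disc above 0.0045 m and value of joint tray below 0.01 m and value of joint each of key_bar, key_small, key_plus below 0.002 m), for 0.05 s.
2. all keys are up again (value of joint each of key_disc, key_bar, key_small, key_plus below 0.002 m), for 0.05 s.
3. then the long bar key is pressed down, alone, with the drawer shut (value of joint key_bar above 0.0045 m and value of joint tray below 0.01 m and value of joint each of key_disc, key_small, key_plus below 0.002 m), for 0.05 s.
4. all keys are up again (all of step 2), for 0.05 s.
5. then the small round key is pressed down, alone, with the drawer shut (value of joint key_small above 0.0045 m and value of joint tray below 0.01 m and value of joint each of key_disc, key_bar, key_plus below 0.002 m), for 0.05 s.
6. all keys are up again (all of step 4), for 0.05 s.
7. then the drawer is drawn out to its stop (value of joint tray above 0.067 m), for 0.05 s.
At the end, for the whole second after the job is handed in: The drawer stays out on its catch by itself (more than 63 mm, at rest) and all four keys are up (less than 2 mm down) (all of step 6 and value of joint tray above 0.063 m and velocity of joint tray between -0.01 and 0.01 m/s); the robot touches nothing.
It fails at once if the plus-shaped key is pressed (3 mm or more) (value of joint key_plus above 0.003 m).
It fails at once if a bystander is shifted by more than 30 mm or tipped over (by more than 0.5 rad) (distance of any of perfume, polish_tin, shoe_brush, watch_box, coin_bowl, spray_can, shoe_tree from where it was at the start of the episode above 0.03 m or angle between any of perfume, polish_tin, shoe_brush, watch_box, coin_bowl, spray_can, shoe_tree's own z axis and vertical above 0.5 rad).
It also fails if it takes over 48 s, if anything falls off the work surface, if the arm or the gripper's body presses on something with over 40 N, if the wrist force passes 120 N, or if a joint passes its speed limit or range.

## Working session

There is one attempt and no reset: what is moved stays moved. The work goes in short steps, Python scripts to look and compute and a tool call to move; the robot and the scene stay as the last step left them, time stands still between calls to the robot, and variables do not carry over. Pictures are saved under pics/ and viewed, at most 10 in all, crops included, and the job is handed in when it is done.

Besides the shell and the picture viewer there is one more tool, called as name(argument=value, ...), one argument or row to a line, values as JSON. servo_tool: Moves the arm, as the interface text tells. Shifts and turns lie within -1 to 1; 1 stands for 100 mm of shift or 360 degrees of turn. Its arguments: {"type":"object","properties":{"targets":{"type":"array"},"newtons":{"type":"number"}},"required":["targets"]}

```bash
mkdir -p pics; cat > h.py <<'E'
import numpy as np, cv2
from workcell import bot, read_camera, get_calibration, look_for, outline_of
from scipy.spatial.transform import Rotation as R
def cloud(depth,cal):
    K=np.array(cal["intrinsics"]);Rm=cv2.Rodrigues(np.array(cal["rvec"],float))[0];t=np.array(cal["tvec"]).ravel()
    v,u=np.mgrid[0:480,0:640]
    P=np.stack([(u-K[0,2])/K[0,0]*depth,(v-K[1,2])/K[1,1]*depth,depth],-1)
    return (P-t)@Rm
E
python3 - <<'E'
from h import *
s=bot.observe();print(s)
for c in["top","scene"]:
    im,d=read_camera(c);cv2.imwrite(f"pics/{c}.png",im[:,:,::-1]);W=cloud(d,get_calibration(c));np.save(c+".npy",W)
    for n in["safe","tray_handle","key_disc","key_bar","key_small","key_plus","perfume","polish_tin"]:
        o=outline_of(n,c)
        for r in o[:2]:
            p=W[r["mask"]&(d>0)]
            print(c,n,round(r["conf"],2),r["extent"],np.median(p,0).round(3) if len(p) else None)
E
```

```text
{'clock': 0.0, 'q': array([-8.86388902e-01,  3.85563111e-01,  6.60595454e-03, -4.84072554e-04,
       -1.19401112e+00, -2.58578606e-01]), 'qd': array([-0.000284  ,  0.0009362 ,  0.0010024 , -0.00080481, -0.00020775,
        0.00069452]), 'tau': array([-6.03604203e-04, -3.92290127e+01,  1.88386506e+01,  4.18599844e+00,
       -4.73153239e-03, -5.89063603e-06]), 'ee_pos': array([ 0.25792564, -0.56864475,  0.23021208]), 'eef_rot': array([-2.11221981e-01,  9.77437489e-01,  1.06966634e-03, -2.92852166e-04]), 'wrist_force': array([0.02886135, 0.1508526 , 0.1588803 ]), 'wrist_torque': array([0.02244015, 0.05414199, 0.0115208 ]), 'grasp_force': 0.0, 'finger_gap': 0.9930417233869341}
top safe 0.88 [260.7, 125.8, 380.1, 255.5] [ 0.716 -0.011  0.089]
top safe 0.73 [296.8, 206.0, 305.9, 225.2] [0.621 0.042 0.106]
top tray_handle 0.83 [292.4, 209.5, 378.9, 258.6] [ 0.577 -0.068  0.075]
top key_disc 0.58 [351.5, 187.4, 369.0, 198.4] [ 0.676 -0.108  0.106]
top key_small 0.55 [298.0, 207.9, 302.1, 223.9] [0.622 0.042 0.107]
top key_small 0.52 [313.3, 139.9, 329.5, 161.4] [ 0.782 -0.013  0.156]
top key_plus 0.68 [385.0, 169.4, 418.6, 227.9] [ 0.678 -0.239  0.044]
top key_plus 0.46 [330.8, 193.0, 346.2, 211.0] [ 0.659 -0.059  0.106]
top perfume 0.7 [315.6, 136.8, 328.1, 163.2] [ 0.782 -0.013  0.157]
scene safe 0.59 [278.8, 227.6, 425.3, 363.7] [ 0.734 -0.062  0.088]
scene safe 0.39 [165.7, 372.9, 203.7, 430.4] [ 0.63  -0.463  0.136]
scene tray_handle 0.86 [280.2, 230.5, 329.5, 325.1] [ 0.569 -0.064  0.074]
scene key_disc 0.51 [312.2, 287.7, 332.5, 305.2] [ 0.68  -0.113  0.105]
scene key_bar 0.68 [332.8, 236.5, 351.0, 249.3] [0.624 0.041 0.104]
scene key_small 0.64 [334.1, 257.8, 339.3, 268.2] [ 0.643 -0.011  0.104]
scene perfume 0.65 [381.4, 266.9, 404.3, 305.7] [ 0.797 -0.025  0.148]
scene polish_tin 0.58 [300.4, 214.4, 334.5, 239.7] [0.489 0.108 0.024]
scene polish_tin 0.29 [164.4, 372.0, 210.7, 429.2] [ 0.629 -0.463  0.134]
```

View pics/top.png

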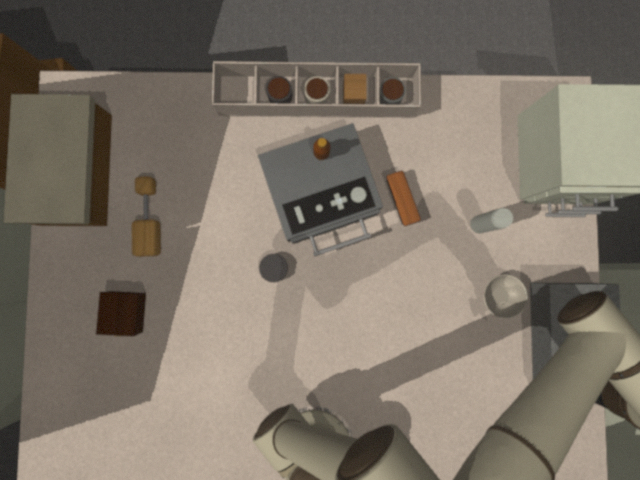

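View pics/scene.png

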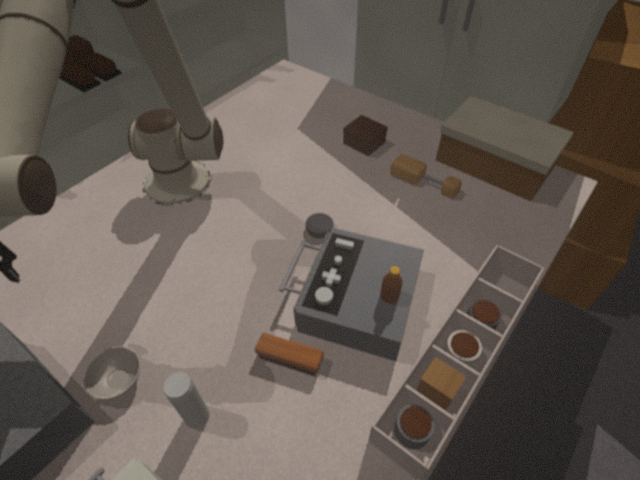

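The top view shows the keys from left to right (+y to −y): bar (299,214), small (319,208), plus (338,201), disc (358,195). The handle runs from (313,248) to (383,232), and the tin sits left of it at (273,267). The scene view agrees, and the tin stays clear of the drawer.

```bash
cat >> h.py <<'E'
def keys(W,im):
    g=im.max(-1)
    m=(W[...,2]>.1)&(W[...,2]<.113)&(abs(W[...,0]-.65)<.08)&(abs(W[...,1]+.03)<.13)&(g>110)
    n,l,st,c=cv2.connectedComponentsWithStats(m.astype(np.uint8))
    for i in range(1,n):
        if st[i,4]>12: print(st[i,4],c[i].round(1),W[l==i].mean(0).round(4))
def rel(p):
    s=bot.observe();r=R.from_quat(s["eef_rot"]);return r.inv().apply(np.array(p)-s["ee_pos"])
E
python3 - <<'E'
from h import *
for c in["top","scene"]:
    W=np.load(c+".npy");im=cv2.imread(f"pics/{c}.png");print(c);keys(W,im)
    m=(W[...,2]>.06)&(W[...,2]<.08)&(W[...,0]<.62)&(W[...,0]>.5)&(abs(W[...,1]+.05)<.12)
    p=W[m];print(len(p),p.min(0),p.max(0))
t=np.array([.64,-.07,.30]);print(rel(t))
E
```

```text
top
177 [357.8 194.6] [ 0.6767 -0.1101  0.1063]
132 [338.3 201.2] [ 0.659  -0.0594  0.1063]
32 [318.5 207.8] [ 0.6414 -0.0084  0.1058]
86 [298.9 214.7] [0.623  0.0424 0.1062]
497 [ 0.51740608 -0.14610334  0.06073303] [0.61894619 0.06611801 0.07997432]
scene
78 [344.5 242.6] [0.6251 0.0435 0.1057]
33 [337.8 258.7] [ 0.6422 -0.0073  0.1057]
146 [330.8 276. ] [ 0.6598 -0.0583  0.1058]
202 [323.5 294.5] [ 0.6778 -0.1094  0.1058]
456 [ 0.51958947 -0.14541139  0.06241139] [0.6194471  0.06537026 0.07998882]
[-0.55391801  0.29687715 -0.06867281]
```

servo_tool(
  targets=[
    [[-0.2,0.08,0],[0,0,0.0144],0],
    [[-0.4,0.16,0],[0,0,0.0144],0],
    [[-0.6,0.24,0],[0,0,0.0144],0],
    [[-0.8,0.32,0],[0,0,0.0144],0],
    [[-1,0.4,0],[0,0,0.0144],0],
  ],
  newtons=60,
)

```text
clock: 1.52
ee_pos: [0.3338, -0.4903, 0.2314]
eef_rot: [-0.167, 0.986, -0.0, 0.0]
wrist_force: [-0.3, -0.7, -0.7]
finger_gap: 0.003
grasp_force: 0.0
```

```bash
python3 - <<'E'
from h import *
print(rel([.6772,-.1098,.16]))
s=bot.observe();c=get_calibration("wrist");Rm=cv2.Rodrigues(np.array(c["rvec"],float))[0];C=-Rm.T@np.array(c["tvec"]).ravel()
print("cam in tool",rel(C),s["clock"],s["finger_gap"],s["ee_pos"])
r=R.from_quat(s["eef_rot"]).as_matrix();print(r.round(4))
E
```

```text
[-0.44963065  0.24593415  0.07141452]
cam in tool [ 0.07842152  0.00029253 -0.14271897] 1.525 0.0029905422310962976 [ 0.3338467  -0.49026972  0.23143301]
[[-9.440e-01 -3.299e-01  1.000e-04]
 [-3.299e-01  9.440e-01 -2.000e-04]
 [-1.000e-04 -2.000e-04 -1.000e+00]]
```

servo_tool(
  targets=[
    [[-0.25,0.14,0],[0,0,0],0],
    [[-0.5,0.28,0],[0,0,0],0],
    [[-0.7,0.4,0],[0,0,0],0],
    [[-0.85,0.5,0],[0,0,0],0],
    [[-1,0.6,0],[0,0,0],0],
  ],
)

```text
clock: 2.15
ee_pos: [0.4081, -0.4009, 0.2314]
eef_rot: [-0.167, 0.986, -0.0, 0.0]
wrist_force: [-1.1, 0.5, -0.4]
finger_gap: 0.002
grasp_force: 0.0
```

servo_tool(
  targets=[
    [[-0.2,0.12,0],[0,0,0],0],
    [[-0.4,0.24,0],[0,0,0],0],
    [[-0.6,0.36,0],[0,0,0],0],
    [[-0.8,0.48,0],[0,0,0],0],
    [[-1,0.6,0],[0,0,0],0],
  ],
)

```text
clock: 2.78
ee_pos: [0.4826, -0.3114, 0.2313]
eef_rot: [-0.167, 0.986, -0.0, -0.0]
wrist_force: [0.4, 0.1, -0.5]
finger_gap: -0.001
grasp_force: 0.0
```

servo_tool(
  targets=[
    [[-0.2,0.12,0],[0,0,0],0],
    [[-0.4,0.24,0],[0,0,0],0],
    [[-0.6,0.36,0],[0,0,0],0],
    [[-0.8,0.48,0],[0,0,0],0],
    [[-1,0.6,0],[0,0,0],0],
  ],
)

```text
clock: 3.4
ee_pos: [0.5577, -0.2216, 0.2313]
eef_rot: [-0.167, 0.986, -0.0, 0.0]
wrist_force: [0.2, -0.7, 0.6]
finger_gap: 0.0
grasp_force: 0.0
```

servo_tool(
  targets=[
    [[-0.2,0.12,0],[0,0,0],0],
    [[-0.4,0.24,0],[0,0,0],0],
    [[-0.6,0.36,0],[0,0,0],0],
    [[-0.8,0.48,0],[0,0,0],0],
    [[-0.8,0.48,0],[0,0,0],0],
  ],
)

```text
clock: 4.03
ee_pos: [0.6177, -0.1495, 0.2309]
eef_rot: [-0.168, 0.986, 0.0, -0.0]
wrist_force: [0.4, -0.4, -0.1]
finger_gap: -0.002
grasp_force: 0.0
```

```bash
python3 - <<'E'
from h import *
c=get_calibration("wrist");im,d=read_camera("wrist");W=cloud(d,c);np.save("w.npy",W);cv2.imwrite("pics/w.png",im[:,:,::-1])
keys(W,im)
W2=W;m=(W2[...,2]>.068)&(W2[...,2]<.078)&(W2[...,0]<.6)
ex=np.array([.944,.33,0]);ey=np.array([-.33,.944,0]);o=np.array([.6506,-.0334,0])
p=W2[m]-o;print(len(p),np.percentile(p@ex,[1,50,99]),np.percentile(p@ey,[1,50,99]))
s=bot.observe();print(s["ee_pos"],rel([.6772,-.1098,.107]))
E
```

```text
1085 [575.  328.3] [0.6218 0.0423 0.1073]
676 [355.8 318.9] [ 0.6656 -0.1037  0.107 ]
1742 [419.5 329.5] [ 0.6585 -0.0592  0.1073]
446 [497.1 329.3] [ 0.6403 -0.0084  0.1072]
6280 [-0.11482501 -0.10627693 -0.06030951] [-0.07774024  0.01689998  0.12131583]
[ 0.61701746 -0.15022997  0.23096019] [-0.07023454  0.01827284  0.12391878]
```

View pics/w.png

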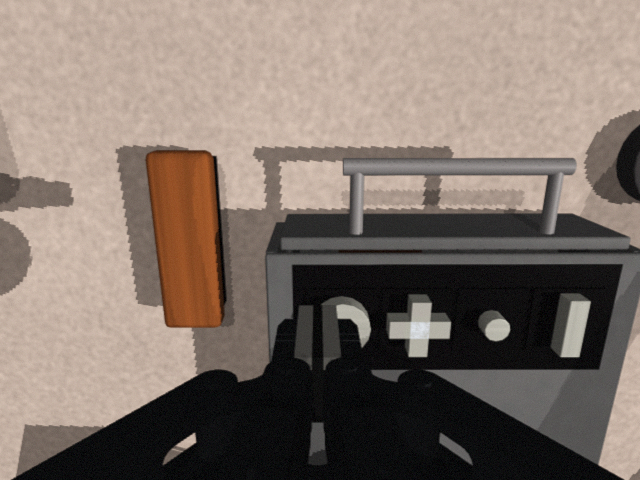

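The wrist view confirms plus (419,329), small (497,329) and bar (575,328), with the disc partly behind the fingers at (345,325). The handle is parallel to the tool's y axis, so the yaw is right.

servo_tool(
  targets=[
    [[-0.2,0.06,0.1],[0,0,0],0],
    [[-0.4,0.12,0.3],[0,0,0],0],
    [[-0.6,0.18,0.6],[0,0,0],0],
    [[-0.7,0.18,0.9],[0,0,0],0],
    [[-0.7,0.18,1.0],[0,0,0],0],
  ],
)

```text
clock: 4.7
ee_pos: [0.6758, -0.1103, 0.1268]
eef_rot: [-0.167, 0.986, 0.001, -0.003]
wrist_force: [0.5, -0.5, -0.6]
finger_gap: -0.001
grasp_force: 0.0
```

servo_tool(
  targets=[
    [[0,0,0.12],[0,0,0],0],
    [[0,0,0.24],[0,0,0],0],
    [[0,0,0.27],[0,0,0],0],
    [[0,0,0.3],[0,0,0],0],
    [[0,0,0.31],[0,0,0],0],
  ],
)

```text
clock: 5.32
ee_pos: [0.6767, -0.1112, 0.1014]
eef_rot: [-0.167, 0.986, -0.0, 0.0]
wrist_force: [-2.6, 0.9, 4.2]
finger_gap: 0.003
grasp_force: 2.3
```

servo_tool(
  targets=[
    [[0,0,0.01],[0,0,0],0],
    [[0,0,0.02],[0,0,0],0],
    [[0,0,0.02],[0,0,0],0],
    [[0,0,0.02],[0,0,0],0],
    [[0,0,0.02],[0,0,0],0],
  ],
)

```text
clock: 5.95
ee_pos: [0.6767, -0.1112, 0.101]
eef_rot: [-0.167, 0.986, -0.0, 0.0]
wrist_force: [-6.1, 0.8, 10.4]
finger_gap: 0.001
grasp_force: 5.4
```

servo_tool(
  targets=[
    [[0,0,-0.2],[0,0,0],0],
    [[0,0,-0.35],[0,0,0],0],
    [[0,0.3,-0.35],[0,0,0],0],
    [[0,0.65,-0.35],[0,0,0],0],
    [[0,1.0,-0.35],[0,0,0],0],
  ],
)

```text
clock: 6.58
ee_pos: [0.6436, -0.0158, 0.1332]
eef_rot: [-0.167, 0.986, 0.0, 0.0]
wrist_force: [-0.1, -0.5, -0.2]
finger_gap: 0.004
grasp_force: 0.0
```

servo_tool(
  targets=[
    [[0,0.3,0],[0,0,0],0],
    [[0,0.62,0],[0,0,0],0],
    [[0,0.62,0],[0,0,0],0],
    [[0,0.62,0.1],[0,0,0],0],
    [[0,0.62,0.2],[0,0,0],0],
  ],
)

```text
clock: 7.2
ee_pos: [0.6234, 0.0411, 0.1123]
eef_rot: [-0.166, 0.986, 0.0, -0.0]
wrist_force: [-1.1, -0.7, 0.3]
finger_gap: -0.001
grasp_force: 0.0
```

servo_tool(
  targets=[
    [[0,0.01,0.06],[0,0,0],0],
    [[0,0.01,0.11],[0,0,0],0],
    [[0,0.01,0.15],[0,0,0],0],
    [[0,0.01,0.15],[0,0,0],0],
    [[0,0.01,0.15],[0,0,0],0],
  ],
)

```text
clock: 7.82
ee_pos: [0.6228, 0.042, 0.101]
eef_rot: [-0.167, 0.986, -0.001, -0.0]
wrist_force: [-5.7, -2.7, 12.9]
finger_gap: 0.0
grasp_force: 6.4
```

servo_tool(
  targets=[
    [[0,0,-0.18],[0,0,0],0],
    [[0,0,-0.35],[0,0,0],0],
    [[0,-0.25,-0.35],[0,0,0],0],
    [[0,-0.54,-0.35],[0,0,0],0],
    [[0,-0.54,-0.3],[0,0,0],0],
  ],
)

```text
clock: 8.45
ee_pos: [0.6417, -0.0094, 0.1287]
eef_rot: [-0.166, 0.986, 0.0, 0.001]
wrist_force: [0.1, 0.3, 1.0]
finger_gap: -0.001
grasp_force: 0.0
```

servo_tool(
  targets=[
    [[0,0,0.15],[0,0,0],0],
    [[0,0,0.22],[0,0,0],0],
    [[0,0,0.27],[0,0,0],0],
    [[0,0,0.3],[0,0,0],0],
    [[0,0,0.3],[0,0,0],0],
  ],
)

```text
clock: 9.07
ee_pos: [0.6399, -0.0076, 0.101]
eef_rot: [-0.168, 0.986, -0.0, -0.001]
wrist_force: [-8.2, 1.8, 13.6]
finger_gap: 0.002
grasp_force: 6.7
```

servo_tool(
  targets=[
    [[0,0,-0.18],[0,0,0],0],
    [[0,0,-0.35],[0,0,0],0],
    [[0.25,-0.1,-0.35],[0,0,0],0],
    [[0.55,-0.27,-0.35],[0,0,0],0],
    [[0.81,-0.27,-0.35],[0,0,0],0],
  ],
)

```text
clock: 9.7
ee_pos: [0.573, -0.0612, 0.1339]
eef_rot: [-0.166, 0.986, -0.0, 0.001]
wrist_force: [0.7, 0.3, 0.3]
finger_gap: -0.001
grasp_force: 0.0
```

```bash
python3 - <<'E'
from h import *
c=get_calibration("wrist");im,d=read_camera("wrist");W=cloud(d,c);cv2.imwrite("pics/w2.png",im[:,:,::-1])
ex=np.array([.944,.33,0]);ey=np.array([-.33,.944,0]);o=np.array([.6506,-.0334,0])
m=(W[...,2]>.066)&(W[...,2]<.08)&(W[...,0]<.62);p=W[m]-o
p=p[abs(p@ey)<.1];h=np.histogram(p@ex,np.arange(-.13,-.04,.004));print(h[0],h[1][0])
print(bot.observe()["ee_pos"],(bot.observe()["ee_pos"]-o)@ex,(bot.observe()["ee_pos"]-o)@ey)
E
```

```text
[   0    0    0  943 3168 2574 1448  322  313  319  307  308  298  290
  291  285  283 3583    0    0    0    0] -0.13
[ 0.56947638 -0.06170775  0.13371327] -0.0859222512390551 4.827806414439348e-05
```

View pics/w2.png

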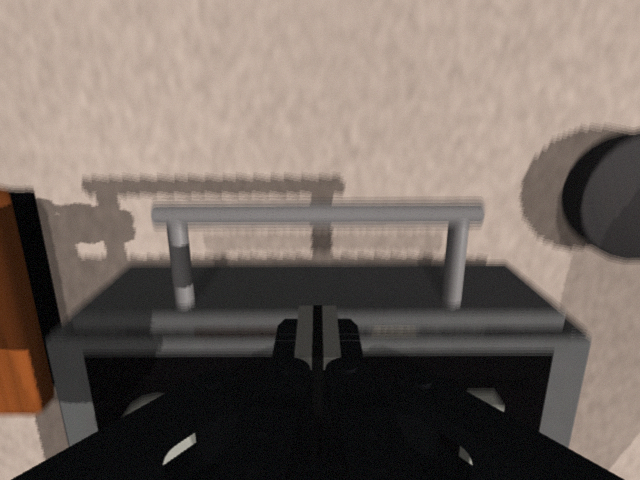

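The bar, from (152,212) to (483,212), and its posts are centred about the fingers. The tin at the right is well clear. The fingers should go about 3 mm farther back, then down.

servo_tool(
  targets=[
    [[-0.03,0,0],[0,0,0],0],
    [[-0.03,0,0.2],[0,0,0],0],
    [[-0.03,0,0.45],[0,0,0],0],
    [[-0.03,0,0.7],[0,0,0],0],
    [[-0.03,0,0.85],[0,0,0],0],
  ],
)

```text
clock: 10.38
ee_pos: [0.5769, -0.0588, 0.0471]
eef_rot: [-0.167, 0.986, -0.0, -0.0]
wrist_force: [0.4, 1.3, -0.2]
finger_gap: 0.002
grasp_force: 0.0
```

servo_tool(
  targets=[
    [[0.1,0,0],[0,0,0],0],
    [[0.25,0,0],[0,0,0],0],
    [[0.42,0,0],[0,0,0],0],
    [[0.6,0,0],[0,0,0],0],
    [[0.76,0,0],[0,0,0],0],
  ],
)

```text
clock: 11.0
ee_pos: [0.5104, -0.0829, 0.0507]
eef_rot: [-0.168, 0.986, -0.0, 0.008]
wrist_force: [9.9, 4.3, -6.5]
finger_gap: 0.001
grasp_force: 5.6
```

servo_tool(
  targets=[
    [[0.03,0,0],[0,0,0],0],
    [[0.05,0,0],[0,0,0],0],
    [[0.07,0,0],[0,0,0],0],
    [[0.08,0,0],[0,0,0],0],
    [[0.08,0,0],[0,0,0],0],
  ],
)

```text
clock: 11.62
ee_pos: [0.5022, -0.0858, 0.0507]
eef_rot: [-0.168, 0.986, -0.0, 0.007]
wrist_force: [7.5, 3.8, -5.0]
finger_gap: -0.003
grasp_force: 4.1
```

servo_tool(
  targets=[
    [[0.02,0,0],[0,0,0],0],
    [[0.04,0,0],[0,0,0],0],
    [[0.06,0,0],[0,0,0],0],
    [[0.08,0,0],[0,0,0],0],
    [[0.08,0,0],[0,0,0],0],
  ],
)

```text
clock: 12.25
ee_pos: [0.499, -0.0872, 0.0512]
eef_rot: [-0.168, 0.986, -0.0, 0.012]
wrist_force: [14.2, 7.5, -11.0]
finger_gap: 0.002
grasp_force: 7.8
```

servo_tool(
  targets=[
    [[0.02,0,0],[0,0,0],0],
    [[0.02,0,0],[0,0,0],0],
    [[-0.1,0,0],[0,0,0],0],
    [[-0.22,0,0],[0,0,0],0],
    [[-0.22,0,0],[0,0,0],0],
  ],
)

```text
clock: 12.88
ee_pos: [0.5101, -0.0823, 0.0487]
eef_rot: [-0.167, 0.986, -0.0, 0.0]
wrist_force: [0.7, -0.2, 0.3]
finger_gap: 0.001
grasp_force: 0.0
```

Free of contact, so the catch holds. Lifting out.

servo_tool(
  targets=[
    [[0,0,-0.2],[0,0,0],0],
    [[0,0,-0.4],[0,0,0],0],
    [[0,0,-0.6],[0,0,0],0],
    [[0,0,-0.8],[0,0,0],0],
    [[0,0,-1],[0,0,0],0],
  ],
)

```text
clock: 13.5
ee_pos: [0.5085, -0.0827, 0.1487]
eef_rot: [-0.167, 0.986, 0.0, -0.001]
wrist_force: [-0.3, -0.6, -0.6]
finger_gap: 0.001
grasp_force: 0.0
```

```bash
python3 - <<'E'
from h import *
c=get_calibration("wrist");im,d=read_camera("wrist");W=cloud(d,c);cv2.imwrite("pics/w3.png",im[:,:,::-1])
ex=np.array([.944,.33,0]);ey=np.array([-.33,.944,0]);o=np.array([.6506,-.0334,0])
m=(W[...,2]>.066)&(W[...,2]<.08)&(W[...,0]<.62);p=W[m]-o
p=p[abs(p@ey)<.1];h=np.histogram(p@ex,np.arange(-.2,-.04,.004));print(h[0],h[1][0])
s=bot.observe();print(s["ee_pos"],s["wrist_force"])
im,d=read_camera("top");cv2.imwrite("pics/t3.png",im[100:300,200:460,::-1])
W=cloud(d,get_calibration("top"));keys(W,im)
E
```

```text
[   0    0    0    0 1066 2685 2199 1171  278  281  281  264  261  267
  261  247  259  250 3657    0    0    0    0    0    0    0    0    0
    0    0    0    0    0    0    0    0    0    0    0] -0.2
[ 0.51038781 -0.08281231  0.15155961] [ 1.61409348 -0.12411057  1.45647171]
177 [357.7 194.6] [ 0.6767 -0.11    0.106 ]
130 [338.4 201. ] [ 0.6595 -0.0597  0.1063]
30 [318.5 207.6] [ 0.6418 -0.0084  0.1064]
86 [298.9 214.7] [0.623  0.0424 0.1062]
```

View pics/w3.png

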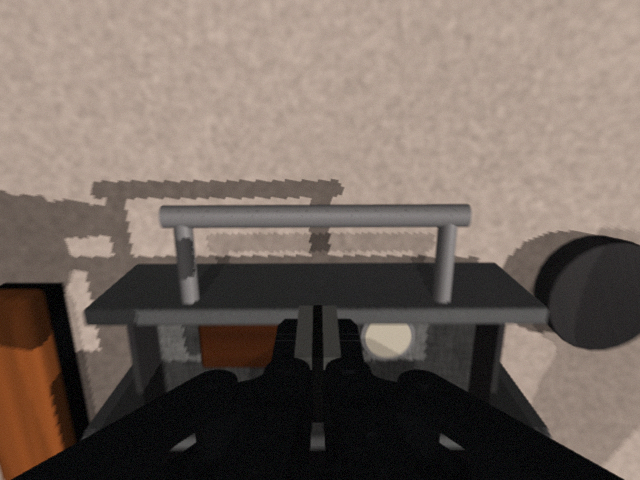

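The wrist view shows the drawer standing open about 66 mm, with its front edge at row 315 and the bar at row 215. The robot is clear, all four keys are up and the tin has not moved.

```bash
python3 -c "
from workcell import bot
print(bot.close_job())"
```

```text
the job is handed in; nothing more can be done
None
```

I entered the code (large round, long bar, small round), drew the drawer to its stop, where it stayed out about 66 mm on its catch, and handed the job in about 14 s into the 48 s limit; the hand-in gave no verdict.

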